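# Set a graduated set of tumblers out on the kiln shelf

### The job

Set the four leaf-painted tumblers out on the kiln shelf for firing: one standing upright in the middle of each round clay cookie, stepping up in height along the row, with the shortest next to the cone pack, so that nothing tall shades the cones, and the tallest at the end away from it. Carry the tumblers upright, without ever laying or tipping one over, and leave the cone pack standing where it is.

Things in the scene. Friction and masses are not known exactly. Their poses are not given: they have to be found in the camera images.
- tumbler_a: the second tallest of the four tumblers: a straight, open-topped, hollow clay cylinder, cream with blue leaves, 92 mm high, 56 mm outside diameter, 5 mm wall, about 121 g (may vary by a third), fired hard, so it bears a firm grip. It stands on the bench at the start. Origin: centre of its underside; z up along its axis; yaw has no meaning.
- tumbler_b: the shortest of the four tumblers: a straight, open-topped, hollow clay cylinder, cream with blue leaves, 56 mm high, 56 mm outside diameter, 5 mm wall, about 85 g (may vary by a third), fired hard, so it bears a firm grip. It stands on the bench at the start. Origin: centre of its underside; z up along its axis; yaw has no meaning.
- tumbler_c: the tallest of the four tumblers: a straight, open-topped, hollow clay cylinder, cream with blue leaves, 110 mm high, 56 mm outside diameter, 5 mm wall, about 139 g (may vary by a third), fired hard, so it bears a firm grip. It stands on the bench at the start. Origin: centre of its underside; z up along its axis; yaw has no meaning.
- tumbler_d: the second shortest of the four tumblers: a straight, open-topped, hollow clay cylinder, cream with blue leaves, 74 mm high, 56 mm outside diameter, 5 mm wall, about 103 g (may vary by a third), fired hard, so it bears a firm grip. It stands on the bench at the start. Origin: centre of its underside; z up along its axis; yaw has no meaning.
- cookie_1: one of four identical cookies: flat round reddish clay discs, 80 mm diameter, 8 mm thick, stuck down in a row along the kiln shelf, about 92 mm apart. The numbers say nothing about the order in the row. Origin: centre of the underside, 15 mm above the bench, so the top, where a tumbler stands, is 23 mm above the bench.
- cookie_2: one of four identical cookies: flat round reddish clay discs, 80 mm diameter, 8 mm thick, stuck down in a row along the kiln shelf, about 92 mm apart. The numbers say nothing about the order in the row. Origin: centre of the underside, 15 mm above the bench, so the top, where a tumbler stands, is 23 mm above the bench.
- cookie_3: one of four identical cookies: flat round reddish clay discs, 80 mm diameter, 8 mm thick, stuck down in a row along the kiln shelf, about 92 mm apart. The numbers say nothing about the order in the row. Origin: centre of the underside, 15 mm above the bench, so the top, where a tumbler stands, is 23 mm above the bench.
- cookie_4: one of four identical cookies: flat round reddish clay discs, 80 mm diameter, 8 mm thick, stuck down in a row along the kiln shelf, about 92 mm apart. The numbers say nothing about the order in the row. Origin: centre of the underside, 15 mm above the bench, so the top, where a tumbler stands, is 23 mm above the bench.
- shelf: the kiln shelf: a buff ceramic slab with a white top, 160 mm deep (its x), 520 mm long (its y), 15 mm thick, flat and fixed on the bench beyond the tumblers. Origin: centre of the underside. The row of cookies runs along its y. Within 150 mm of the tumblers and of the row nothing else is higher than 90 mm above the bench (besides the tumblers themselves).
- cone_pack: the cone pack: a small clay bar 60 mm (its x, across the shelf) by 24 mm by 12 mm with three slender pointed cones standing in it, 72 mm high in all, about 70 g, loose on the shelf at one end of the row of cookies (either end), its centre about 87 mm from that of the nearest cookie. A plain square post, 36 by 36 by 50 mm, stands at the other end of the row. Origin: centre of the underside.

How it is judged:
By the outcome, as a careful person would: the job done as asked, in the order asked, and still so for the second after the job is handed in, with the robot touching nothing.
It also fails if it takes over 106 s, if anything falls off the work surface, if the arm or the gripper's body presses on something with over 40 N, if the wrist force passes 120 N, or if a joint passes its speed limit or range.

### The arm

A 6-joint arm with a two-finger parallel gripper is mounted at the origin on the work surface. World frame = base frame: x ahead of the robot, y to its left, z up, the work surface at z = 0. Lengths are in m, angles in rad, forces in N, time in s.
With the tool pointing down it reaches from about 0.15 to 0.775 m from the base axis. Payload 6.1 kg.
Tool frame: the origin (TCP) lies at the very end of the fingers, on their centre line; the grasp point (between the pads) lies arm.hold_point_z behind it (arm.hold_point_z is the distance from the TCP to the grasp point, in m); z points along the fingers, y is the line along which they close (so a half turn about z gives the same grasp; the last joint's range is limited). The gripper opens to 85 mm and grips with 20 to 120 N. Pads are 22 mm wide; open, the fingers measure 114 mm over their backs; the gripper's body (76 mm by 85 mm) begins 54 mm behind the grasp point. The pads swing forward as they close: fully open they stand 13 mm farther back than shut.
Start: joints at [1.134, 0.126, -0.04, 1.405, 0, 1.571], TCP at [0.222, 0.476, 0.231] pointing down, gripper open.
Joint ranges: [-2.72, 2.72], [-0.95, 1.95], [-1.27, 1.35], [-1.78, 2.02], [-1.46, 1.47], [-3.14, 3.14]. Speed limits (rad/s): [2.39, 2.39, 3.01, 3.14, 3.14, 3.14].

### API

Orientations are given as a rotation vector (axis times angle).
In Python, from cell import sensors, snapshot, ticket, arm gives the robot as it stands. The module is installed in compiled form; this text tells all that it offers.
- The arm moves only by the tool send_rows, never from a script. Its argument "increments" is a list of rows, each a list of 4 numbers: the shift along the tool's x, y, z normalised to -1 to 1, where 1 is 0.3 m, then the turn about the tool's z normalised to -1 to 1, where 1 is 45 degrees. In form: [[tx, ty, tz, spin], ...]. A call has 1 to 12 rows; each row is the pose to reach, as a shift and turn from the pose commanded when the call began, along the tool's axes at that moment; what a row does not reach only later rows make up. A row lasts 1/10 s, in which the tool goes at most 50 mm and 8.59 degrees, less where a joint would pass 70% of its speed; a pose out of reach is approached as far as the arm can. A call with a number of a shift or a turn outside -1 to 1 is refused whole. A call with a gripper value outside its range is refused whole. "grip" is the closure, from -1 (fully open) to 1 (shut), set as the call begins (left out, the last holds). The fingers move at their own pace and stop on an object; the grip force is fixed at half the most. Time passes only in rows, so rows that repeat a pose let the fingers close. It gives the time, the measured TCP pose, the force, the opening and the grip force at its end, in the units of the state.
- sensors.state(): the state, without advancing time (a new reading comes with each control period).
- snapshot(name): name is "scene" or "top"; returns a dict with "color" (420x560x3 uint8, blue, green, red), "z_map" (420x560 float32, m along the optical axis (not along the pixel's ray), 0 where there is no reading), "vfov" (degrees; the focal length in pixels is half the picture's height over the tangent of half this angle, whatever the lens; pixels are square), "cx", "cy" (the principal point, pixels), "dist" ([k1, k2, p1, p2, k3] as OpenCV has them; the pictures are not rectified), "eye" and "rotation" of the camera in the world. Camera axes: x right, y up, looking along -z (the intrinsics and any distortion apply to the point x, -y, -z); pixel columns grow to the right and rows downward; lengths in m; the calibration is good to about 2 mm. A picture is of the moment at which its call begins.
- ticket.finish_job(): hands the job in; it is judged then, once.
The state is a dict: "time_s": time; "qpos": joint angles; "joint_vel": joint speeds; "effort": joint torques, N m; "eef_pos": TCP position; "tcp_rot": TCP orientation; "force": force on the tool from outside, world axes, zero at the start; "ft_torque": the same for the moment, N m; "width": finger opening in m; "grip_force": force on a finger pad.
Only numpy, scipy, OpenCV 4.12 (cv2) and the standard library are available. Lean on these libraries where they do the work, as an engineer would, in place of code of your own. Each camera call takes 0.05 s, during which the arm holds its last target. There are 200 camera calls.

## Working session

There is one attempt and no reset: what is moved stays moved. The work goes in short steps, Python scripts to look and compute and a tool call to move; the robot and the scene stay as the last step left them, time stands still between calls to the robot, and variables do not carry over. Pictures are saved under pics/ and viewed, at most 14 in all, crops included, and the job is handed in when it is done.

Besides the shell and the picture viewer there is one more tool, called after ">>>" in YAML: its name, and indented under it one key for each argument. send_rows: Moves the arm, as the interface text tells. Its arguments: {"type":"object","properties":{"increments":{"type":"array","items":{"type":"array","items":{"type":"number","minimum":-1,"maximum":1}}},"grip":{"type":"number"}},"required":["increments"]}

```bash
mkdir -p pics; cat > h.py <<'E'
import numpy as np, cv2
from cell import sensors, snapshot, ticket, arm
def cloud(s):
    H,W=s["z_map"].shape; f=H/2/np.tan(np.radians(s["vfov"])/2)
    K=np.array([[f,0,s["cx"]],[0,f,s["cy"]],[0,0,1]])
    uv=np.stack(np.meshgrid(np.arange(W),np.arange(H)),-1).reshape(-1,1,2).astype(float)
    n=cv2.undistortPoints(uv,K,np.array(s["dist"],float)).reshape(H,W,2)
    d=np.stack([n[...,0],-n[...,1],-np.ones((H,W))],-1)
    R=np.array(s["rotation"]).reshape(3,3)
    return (d*s["z_map"][...,None])@R.T+np.array(s["eye"]), d@R.T, np.array(s["eye"])
E
python3 - <<'E'
from h import *
print(sensors.state(), arm.hold_point_z)
for n in("top","scene"):
    s=snapshot(n); cv2.imwrite(f"pics/{n}0.png",s["color"]); np.savez(f"{n}0.npz",**s); print(n,s["eye"],s["rotation"],s["vfov"],s["dist"])
E
```

```text
{'time_s': 0.0, 'qpos': array([ 1.13401808e+00,  1.26394051e-01, -4.06043779e-02,  1.40539895e+00,
       -1.84000110e-06,  1.57079906e+00]), 'joint_vel': array([-0.00082603,  0.00128148,  0.00053062, -0.00042679,  0.00100371,
       -0.00021917]), 'effort': array([ 3.04277448e-03, -4.35913432e+01,  3.52925670e+01,  1.73982658e-02,
        8.60396085e-05, -1.64167101e-06]), 'eef_pos': array([0.22191597, 0.4753455 , 0.23052276]), 'tcp_rot': array([-6.80578158e-01, -3.06663393e+00,  2.45554295e-03]), 'force': array([ 0.52440555, -0.92525606, -0.34543923]), 'ft_torque': array([ 0.01701646, -0.04181097,  0.01435826]), 'grip_force': 0.0, 'width': 0.08465305395001674} 0.0187
top [ 4.24804786e-01 -4.03955978e-04  8.60862078e-01] [ 0.12102776 -0.1123426  -1.59641666] 55.96405957876231 [0.00291072 0.         0.         0.         0.        ]
scene [ 0.83469908 -0.46825819  0.93560064] [0.55664383 0.14985201 0.56751866] 44.203735197177366 [-0.02085025  0.          0.          0.          0.        ]
```

View pics/top0.png

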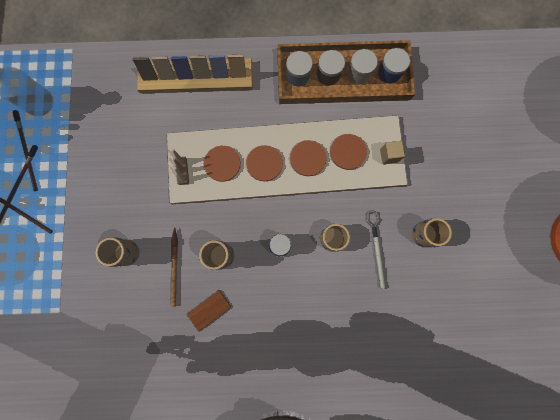

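View pics/scene0.png

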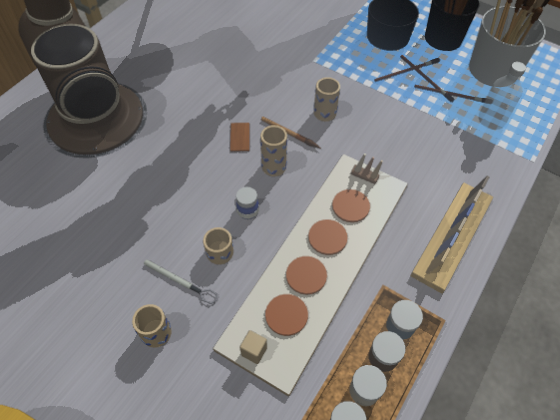

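Top view: the cone pack is at (182,168), at the left end of the cookie row (222–348,~158), and the post is at (393,152). The tumblers are at (110,252), (214,255), (336,237) and (435,232), with a decoy jar at (280,245). The scene view agrees.

```bash
python3 - <<'E'
import re
t=open('h.py').read().replace('R=np.array(s["rotation"]).reshape(3,3)','R=cv2.Rodrigues(np.array(s["rotation"],float))[0]')
open('h.py','w').write(t)
E
cat >> h.py <<'E'
def tumblers(P, seeds, r=0.05):
    out=[]
    for x,y in seeds:
        m=(np.hypot(P[...,0]-x,P[...,1]-y)<r)&(P[...,2]>0.03)&(P[...,2]<.2)
        q=P[m]; 
        if len(q)<20: out.append(None); continue
        h=np.percentile(q[:,2],97); q=q[q[:,2]>h-0.004]
        c,rad=cv2.minEnclosingCircle(q[:,:2].astype(np.float32)); out.append((np.round(c,4),round(rad,4),round(h,4),len(q)))
    return out
def cookies(s):
    P,d,e=cloud(s); hsv=cv2.cvtColor(s["color"],cv2.COLOR_BGR2HSV)
    m=((hsv[...,0]<12)&(hsv[...,1]>110)&(P[...,2]>.015)&(P[...,2]<.03)).astype(np.uint8)
    r=[]
    for c in cv2.findContours(m,0,1)[0]:
        if cv2.contourArea(c)<300: continue
        p=c.reshape(-1,2); dd=d[p[:,1],p[:,0]]; w=e+dd*((.023-e[2])/dd[:,2])[:,None]
        el=cv2.minEnclosingCircle(w[:,:2].astype(np.float32)); A=np.c_[2*w[:,:2],np.ones(len(w))]
        k=np.linalg.lstsq(A,(w[:,:2]**2).sum(1),rcond=None)[0]
        r.append((np.round(k[:2],4),round(el[1],4),round(np.median(P[...,2][p[:,1],p[:,0]]),4)))
    return r
E
python3 - <<'E'
from h import *
T=dict(np.load("top0.npz")); S=dict(np.load("scene0.npz"))
P=cloud(T)[0]; Q=cloud(S)[0]
seeds=[]
for u,v in [(110,252),(214,255),(336,237),(435,232),(280,245)]:
    q=P[v-14:v+15,u-14:u+15].reshape(-1,3); q=q[(q[:,2]>.04)]; seeds.append(np.median(q[:,:2],0))
for n,p in(("top",P),("scene",Q)):
    print(n)
    for t in tumblers(p,seeds): print(t)
print(cookies(T)); print(cookies(S))
for a in((182,168),(393,152)): print(P[a[1],a[0]])
E
```

```text
top
(array([0.4533, 0.3214]), 0.0282, np.float64(0.0927), 209)
(array([0.4412, 0.1167]), 0.0279, np.float64(0.1108), 212)
(array([ 0.4712, -0.1239]), 0.0277, np.float64(0.0569), 157)
(array([ 0.4747, -0.3221]), 0.028, np.float64(0.0742), 201)
(array([ 0.4593, -0.0096]), 0.0213, np.float64(0.0598), 282)
scene
(array([0.4512, 0.3173]), 0.0293, np.float64(0.0927), 126)
(array([0.4375, 0.1141]), 0.0296, np.float64(0.1116), 174)
(array([ 0.4674, -0.1267]), 0.0287, np.float64(0.0584), 169)
(array([ 0.4725, -0.3263]), 0.0287, np.float64(0.0763), 241)
(array([ 0.4553, -0.0131]), 0.0215, np.float64(0.0614), 219)
[(array([0.6404, 0.1109]), 0.0396, np.float64(0.0221)), (array([0.638 , 0.0189]), 0.0397, np.float64(0.022)), (array([ 0.6465, -0.0768]), 0.0397, np.float64(0.0219)), (array([ 0.6585, -0.1651]), 0.0398, np.float64(0.0216))]
[(array([ 0.657 , -0.1694]), 0.039, np.float64(0.0234)), (array([ 0.6438, -0.087 ]), 0.0377, np.float64(0.0239))]
[0.62700199 0.19303474 0.04128226]
[ 0.64180603 -0.24958318  0.06544044]
```

Placement from the cone end: b→(0.639,0.109), d→(0.6365,0.017), a→(0.645,-0.079), c→(0.6575,-0.167), using the average of the two cameras. First I'll turn the tool so that it closes along world x.

>>> send_rows:
  increments:
    - [0, 0, 0, 0.2]
    - [0, 0, 0, 0.4]
    - [0, 0, 0, 0.6]
    - [0, 0, 0, 0.8]
    - [0, 0, 0, 1]
    - [0, 0, 0, 1]
    - [0, 0, 0, 1]
  grip: -1

```text
time_s: 0.8
eef_pos: [0.222, 0.4755, 0.2309]
tcp_rot: [1.802, 2.573, -0.001]
force: [0.9, 0.4, 0.1]
width: 0.0851
grip_force: 0.0
```

>>> send_rows:
  increments:
    - [0, 0, 0, 0.2]
    - [0, 0, 0, 0.4]
    - [0, 0, 0, 0.444]
    - [0, 0, 0, 0.444]
    - [0, 0, 0, 0.444]

```text
time_s: 1.3
eef_pos: [0.2221, 0.4756, 0.2311]
tcp_rot: [2.219, 2.223, -0.0]
force: [-0.5, -0.5, 0.1]
width: 0.0854
grip_force: 0.0
```

>>> send_rows:
  increments:
    - [-0.1, 0.15, 0, 0]
    - [-0.2, 0.3, 0, 0]
    - [-0.3, 0.45, 0, 0]
    - [-0.4, 0.6, 0, 0]
    - [-0.48, 0.71, 0, 0]
    - [-0.521, 0.767, 0, 0]
    - [-0.521, 0.767, 0, 0]
    - [-0.521, 0.767, 0, 0]

```text
time_s: 2.1
eef_pos: [0.4524, 0.319, 0.231]
tcp_rot: [-2.222, -2.22, 0.001]
force: [-0.1, 0.5, 0.2]
width: 0.0855
grip_force: 0.0
```

```bash
python3 - <<'E'
from h import *
print(sensors.state()["eef_pos"])
s=snapshot("scene"); cv2.imwrite("pics/s1.png",s["color"])
E
```

```text
[0.45239511 0.31895985 0.23103149]
```

View pics/s1.png

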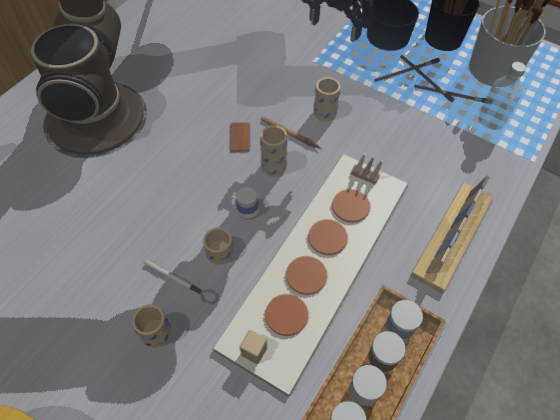

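The gripper's fingers are at the top edge, about (340,20), above tumbler a at (327,97). I'll check by projecting the TCP into both cameras.

```bash
python3 - <<'E'
from h import *
for n in("scene","top"):
    s=snapshot(n); R=cv2.Rodrigues(np.array(s["rotation"],float))[0]; H=420; f=H/2/np.tan(np.radians(s["vfov"])/2)
    for p in([.4524,.319,.231],[.452,.319,.092]):
        c=R.T@(np.array(p)-s["eye"]); print(n,s["cx"]+f*c[0]/-c[2], s["cy"]+f*-c[1]/-c[2])
    if n=="top": cv2.imwrite("pics/t1.png",s["color"][150:330,0:240])
E
```

```text
scene 334.46677717222707 35.80506771320432
scene 328.5466032317965 85.51940465873797
top 74.25339820696581 249.6300558100779
top 110.41617616275713 251.95850368571251
```

View pics/t1.png

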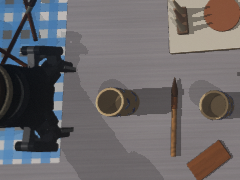

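The crop shows the open fingertips straddling the row at about (68,249) in full-image pixels, which matches the projection. Descending.

>>> send_rows:
  increments:
    - [0, 0, 0.1, 0]
    - [0, 0, 0.2, 0]
    - [0, 0, 0.3, 0]
    - [0, 0, 0.4, 0]
    - [0, 0, 0.5, 0]
    - [0, 0, 0.56, 0]
    - [0, 0, 0.6, 0]
    - [0, 0, 0.6, 0]
    - [0, 0, 0.6, 0]

```text
time_s: 3.15
eef_pos: [0.4521, 0.3201, 0.0521]
tcp_rot: [2.22, 2.222, 0.001]
force: [0.7, -0.3, 0.1]
width: 0.0852
grip_force: 0.0
```

>>> send_rows:
  increments:
    - [0, 0, 0, 0]
    - [0, 0, 0, 0]
    - [0, 0, 0, 0]
    - [0, 0, 0, 0]
    - [0, 0, 0, 0]
    - [0, 0, 0, 0]
    - [0, 0, 0, 0]
    - [0, 0, 0, 0]
    - [0, 0, 0, 0]
    - [0, 0, 0, 0]
  grip: 1

```text
time_s: 4.15
eef_pos: [0.4527, 0.3199, 0.0528]
tcp_rot: [2.222, 2.221, 0.004]
force: [-1.2, -0.4, 5.2]
width: 0.0545
grip_force: 63.1
```

>>> send_rows:
  increments:
    - [0, 0, -0.03, 0]
    - [0, 0, -0.1, 0]
    - [0, 0, -0.2, 0]
    - [0, 0, -0.3, 0]
    - [0, 0, -0.4, 0]
    - [0, 0, -0.5, 0]
    - [0, 0, -0.533, 0]
    - [0, 0, -0.533, 0]

```text
time_s: 4.95
eef_pos: [0.4529, 0.3198, 0.2128]
tcp_rot: [2.221, 2.221, 0.005]
force: [-0.6, 1.3, -1.0]
width: 0.055
grip_force: 63.7
```

>>> send_rows:
  increments:
    - [-0.04, 0.02, 0, 0]
    - [-0.14, 0.07, 0, 0]
    - [-0.25, 0.14, 0, 0]
    - [-0.36, 0.21, 0, 0]
    - [-0.47, 0.28, 0, 0]
    - [-0.58, 0.35, 0, 0]
    - [-0.69, 0.42, 0, 0]
    - [-0.8, 0.49, 0, 0]
    - [-0.9, 0.56, 0, 0]
    - [-0.96, 0.61, 0, 0]
    - [-1, 0.64, 0, 0]
    - [-1, 0.643, 0, 0]

```text
time_s: 6.15
eef_pos: [0.6451, 0.0172, 0.209]
tcp_rot: [-2.223, -2.217, 0.004]
force: [-0.5, -0.3, -1.0]
width: 0.0548
grip_force: 63.7
```

>>> send_rows:
  increments:
    - [-0.05, 0, 0, 0]
    - [-0.13, 0, 0, 0]
    - [-0.22, 0, 0, 0]
    - [-0.29, 0, 0, 0]
    - [-0.325, 0, 0, 0]
    - [-0.327, 0, 0, 0]
    - [-0.327, 0, 0, 0]
    - [-0.327, 0, 0, 0]

```text
time_s: 6.95
eef_pos: [0.6449, -0.0777, 0.2112]
tcp_rot: [-2.22, -2.223, -0.0]
force: [0.3, 0.1, -1.5]
width: 0.0551
grip_force: 63.7
```

```bash
python3 - <<'E'
from h import *
print(sensors.state()["eef_pos"],sensors.state()["width"])
s=snapshot("scene"); cv2.imwrite("pics/s2.png",s["color"])
E
```

```text
[ 0.64494133 -0.07768037  0.21121652] 0.05507126421438995
```

View pics/s2.png

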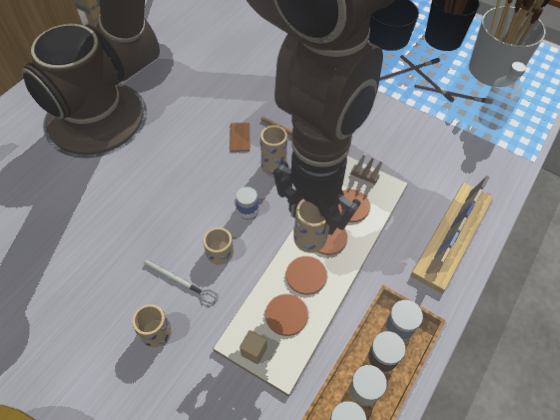

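Tumbler a hangs upright in the gripper at (312,225), and the other three have not moved. Lowering.

>>> send_rows:
  increments:
    - [0, 0, 0.08, 0]
    - [0, 0, 0.18, 0]
    - [0, 0, 0.28, 0]
    - [0, 0, 0.36, 0]
    - [0, 0, 0.41, 0]
    - [0, 0, 0.435, 0]
    - [0, 0, 0.445, 0]
    - [0, 0, 0.45, 0]
    - [0, 0, 0.45, 0]
    - [0, 0, 0.45, 0]

```text
time_s: 8.0
eef_pos: [0.6456, -0.0788, 0.0772]
tcp_rot: [2.221, 2.221, 0.002]
force: [0.0, -0.6, -1.3]
width: 0.0547
grip_force: 63.8
```

>>> send_rows:
  increments:
    - [0, 0, 0.003, 0]
    - [0, 0, 0.006, 0]
    - [0, 0, 0.006, 0]

```text
time_s: 8.3
eef_pos: [0.6455, -0.0789, 0.0759]
tcp_rot: [2.221, 2.22, 0.002]
force: [-1.7, -0.0, 5.3]
width: 0.0547
grip_force: 64.2
```

>>> send_rows:
  increments:
    - [0, 0, 0, 0]
    - [0, 0, 0, 0]
    - [0, 0, 0, 0]
    - [0, 0, 0, 0]
    - [0, 0, 0, 0]
    - [0, 0, 0, 0]
    - [0, 0, 0, 0]
  grip: -1

```text
time_s: 9.0
eef_pos: [0.645, -0.0787, 0.0743]
tcp_rot: [-2.221, -2.221, 0.0]
force: [-0.3, 0.1, 0.3]
width: 0.0856
grip_force: 0.0
```

>>> send_rows:
  increments:
    - [0, 0, -0.03, 0]
    - [0, 0, -0.1, 0]
    - [0, 0, -0.2, 0]
    - [0, 0, -0.3, 0]
    - [0, 0, -0.4, 0]
    - [0, 0, -0.5, 0]
    - [0, 0, -0.533, 0]
    - [0, 0, -0.533, 0]

```text
time_s: 9.8
eef_pos: [0.6459, -0.0788, 0.2362]
tcp_rot: [2.22, 2.219, 0.004]
force: [0.2, -0.2, -0.2]
width: 0.0853
grip_force: 0.0
```

>>> send_rows:
  increments:
    - [0.1, -0.1, 0, 0]
    - [0.2, -0.2, 0, 0]
    - [0.3, -0.32, 0, 0]
    - [0.4, -0.43, 0, 0]
    - [0.5, -0.54, 0, 0]
    - [0.6, -0.64, 0, 0]
    - [0.648, -0.687, 0, 0]
    - [0.648, -0.687, 0, 0]
    - [0.648, -0.687, 0, 0]

```text
time_s: 10.7
eef_pos: [0.4386, 0.1156, 0.2332]
tcp_rot: [-2.22, -2.222, 0.002]
force: [0.9, 0.3, 0.2]
width: 0.0856
grip_force: 0.0
```

```bash
python3 - <<'E'
from h import *
print(sensors.state()["eef_pos"])
for n in("top","scene"):
    s=snapshot(n); P=cloud(s)[0]; print(n,tumblers(P,[(.645,-.079)],.04)); cv2.imwrite(f"pics/{n}3.png",s["color"])
E
```

```text
[0.43864847 0.11563001 0.23319163]
top [(array([ 0.6463, -0.0768]), 0.0279, np.float64(0.1153), 191)]
scene [(array([ 0.6424, -0.0801]), 0.0282, np.float64(0.1168), 230)]
```

View pics/top3.png

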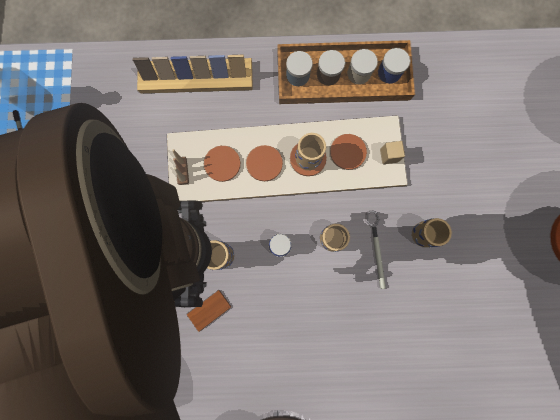

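Top view: tumbler a stands at (312,147) on the third cookie, within 0.5 mm of its centre in the same camera. The gripper is over tumbler c, ready to pick it.

>>> send_rows:
  increments:
    - [0, 0.002, 0.1, 0]
    - [0, 0.002, 0.2, 0]
    - [0, 0.002, 0.3, 0]
    - [0, 0.002, 0.4, 0]
    - [0, 0.002, 0.48, 0]
    - [0, 0.002, 0.53, 0]
    - [0, 0.002, 0.55, 0]
    - [0, 0.002, 0.55, 0]
    - [0, 0.002, 0.55, 0]

```text
time_s: 11.7
eef_pos: [0.4403, 0.1154, 0.0698]
tcp_rot: [2.222, 2.22, 0.001]
force: [0.3, 0.7, -0.1]
width: 0.0857
grip_force: 0.0
```

>>> send_rows:
  increments:
    - [0, 0, 0, 0]
    - [0, 0, 0, 0]
    - [0, 0, 0, 0]
    - [0, 0, 0, 0]
    - [0, 0, 0, 0]
    - [0, 0, 0, 0]
    - [0, 0, 0, 0]
    - [0, 0, 0, 0]
    - [0, 0, 0, 0]
    - [0, 0, 0, 0]
  grip: 1

```text
time_s: 12.7
eef_pos: [0.4401, 0.1159, 0.0705]
tcp_rot: [2.221, 2.221, 0.003]
force: [-1.9, 0.5, 6.8]
width: 0.0545
grip_force: 63.2
```

>>> send_rows:
  increments:
    - [0, 0, -0.03, 0]
    - [0, 0, -0.1, 0]
    - [0, 0, -0.2, 0]
    - [0, 0, -0.3, 0]
    - [0, 0, -0.4, 0]
    - [0, 0, -0.5, 0]
    - [0, 0, -0.533, 0]
    - [0, 0, -0.533, 0]

```text
time_s: 13.5
eef_pos: [0.4403, 0.1159, 0.2305]
tcp_rot: [2.221, 2.22, 0.004]
force: [0.2, 0.7, -1.4]
width: 0.0546
grip_force: 63.4
```

>>> send_rows:
  increments:
    - [-0.03, 0.02, 0, 0]
    - [-0.12, 0.09, 0, 0]
    - [-0.22, 0.17, 0, 0]
    - [-0.32, 0.25, 0, 0]
    - [-0.42, 0.33, 0, 0]
    - [-0.52, 0.41, 0, 0]
    - [-0.62, 0.49, 0, 0]
    - [-0.72, 0.57, 0, 0]
    - [-0.82, 0.65, 0, 0]
    - [-0.91, 0.71, 0, 0]
    - [-0.942, 0.724, 0, 0]
    - [-0.942, 0.724, 0, 0]

```text
time_s: 14.7
eef_pos: [0.6563, -0.1688, 0.2262]
tcp_rot: [-2.222, -2.216, 0.003]
force: [-0.2, 0.3, -1.5]
width: 0.0547
grip_force: 63.6
```

>>> send_rows:
  increments:
    - [0, 0, 0.08, 0]
    - [0, 0, 0.18, 0]
    - [0, 0, 0.28, 0]
    - [0, 0, 0.36, 0]
    - [0, 0, 0.41, 0]
    - [0, 0, 0.435, 0]
    - [0, 0, 0.44, 0]
    - [0, 0, 0.445, 0]
    - [0, 0, 0.445, 0]
    - [0, 0, 0.445, 0]

```text
time_s: 15.7
eef_pos: [0.6572, -0.167, 0.0968]
tcp_rot: [2.221, 2.22, 0.001]
force: [-0.2, -0.8, -0.1]
width: 0.0542
grip_force: 63.6
```

>>> send_rows:
  increments:
    - [0, 0, 0.003, 0]
    - [0, 0, 0.007, 0]
    - [0, 0, 0.01, 0]
    - [0, 0, 0.01, 0]
    - [0, 0, 0.01, 0]

```text
time_s: 16.2
eef_pos: [0.6569, -0.1671, 0.0935]
tcp_rot: [2.221, 2.221, 0.001]
force: [-2.1, 0.1, 5.7]
width: 0.0545
grip_force: 64.0
```

Contact. Release, then retreat.

>>> send_rows:
  increments:
    - [0, 0, 0, 0]
    - [0, 0, 0, 0]
    - [0, 0, 0, 0]
    - [0, 0, 0, 0]
    - [0, 0, 0, 0]
    - [0, 0, 0, 0]
    - [0, 0, 0, 0]
  grip: -1

```text
time_s: 16.9
eef_pos: [0.6567, -0.167, 0.0927]
tcp_rot: [2.222, 2.221, -0.0]
force: [0.1, 0.5, -0.2]
width: 0.0857
grip_force: 0.0
```

>>> send_rows:
  increments:
    - [0, 0, -0.03, 0]
    - [0, 0, -0.1, 0]
    - [0, 0, -0.2, 0]
    - [0, 0, -0.3, 0]
    - [0, 0, -0.4, 0]
    - [0, 0, -0.47, 0]
    - [0, 0, -0.47, 0]
    - [0, 0, -0.47, 0]

```text
time_s: 17.7
eef_pos: [0.657, -0.167, 0.2343]
tcp_rot: [2.221, 2.22, 0.001]
force: [0.3, 0.5, -0.1]
width: 0.0855
grip_force: 0.0
```

>>> send_rows:
  increments:
    - [-0.1, -0.12, 0, 0]
    - [-0.2, -0.23, 0, 0]
    - [-0.3, -0.35, 0, 0]
    - [-0.4, -0.47, 0, 0]
    - [-0.49, -0.57, 0, 0]
    - [-0.523, -0.612, 0, 0]
    - [-0.523, -0.612, 0, 0]
    - [-0.523, -0.612, 0, 0]

```text
time_s: 18.5
eef_pos: [0.4733, -0.3235, 0.233]
tcp_rot: [-2.221, -2.22, -0.001]
force: [0.2, 0.3, 0.1]
width: 0.0856
grip_force: 0.0
```

```bash
python3 - <<'E'
from h import *
print(sensors.state()["eef_pos"])
for n in("top","scene"):
    s=snapshot(n); P=cloud(s)[0]; print(n,tumblers(P,[(.657,-.167),(.645,-.079),(.4736,-.324)],.04)); cv2.imwrite(f"pics/{n}4.png",s["color"])
E
```

```text
[ 0.47325038 -0.32346267  0.23296345]
top [(array([ 0.6573, -0.1657]), 0.0282, np.float64(0.133), 210), (array([ 0.6457, -0.0768]), 0.0277, np.float64(0.1152), 195), (array([ 0.4743, -0.3225]), 0.0281, np.float64(0.074), 197)]
scene [(array([ 0.6542, -0.1686]), 0.0283, np.float64(0.1347), 270), (array([ 0.6426, -0.0799]), 0.0286, np.float64(0.117), 222), (array([ 0.4725, -0.3256]), 0.0285, np.float64(0.0762), 239)]
```

View pics/top4.png

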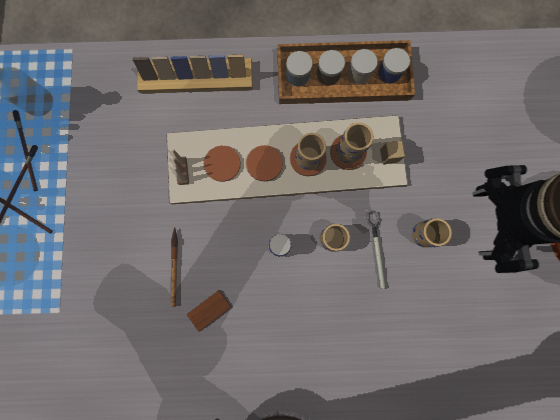

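Top view: a at (312,147) and c at (358,137) both stand on their cookies, c about 1.3 mm off centre. Next is d at (435,232).

>>> send_rows:
  increments:
    - [0, 0, 0.1, 0]
    - [0, 0, 0.22, 0]
    - [0, 0, 0.34, 0]
    - [0, 0, 0.46, 0]
    - [0, 0, 0.57, 0]
    - [0, 0, 0.64, 0]
    - [0, 0, 0.67, 0]
    - [0, 0, 0.67, 0]
    - [0, 0, 0.67, 0]

```text
time_s: 19.5
eef_pos: [0.4741, -0.3238, 0.0336]
tcp_rot: [2.22, 2.221, 0.0]
force: [-0.2, -0.4, 0.5]
width: 0.0856
grip_force: 0.0
```

>>> send_rows:
  increments:
    - [0, 0, 0, 0]
    - [0, 0, 0, 0]
    - [0, 0, 0, 0]
    - [0, 0, 0, 0]
    - [0, 0, 0, 0]
    - [0, 0, 0, 0]
    - [0, 0, 0, 0]
    - [0, 0, 0, 0]
    - [0, 0, 0, 0]
    - [0, 0, 0, 0]
  grip: 1

```text
time_s: 20.5
eef_pos: [0.4741, -0.3246, 0.0345]
tcp_rot: [2.22, 2.219, 0.001]
force: [0.4, 0.4, 5.9]
width: 0.0552
grip_force: 63.8
```

>>> send_rows:
  increments:
    - [0, 0, -0.03, 0]
    - [0, 0, -0.1, 0]
    - [0, 0, -0.2, 0]
    - [0, 0, -0.3, 0]
    - [0, 0, -0.4, 0]
    - [0, 0, -0.5, 0]
    - [0, 0, -0.6, 0]
    - [0, 0, -0.6, 0]
    - [0, 0, -0.6, 0]

```text
time_s: 21.4
eef_pos: [0.4733, -0.3241, 0.2137]
tcp_rot: [2.22, 2.22, 0.0]
force: [-0.1, -0.2, -1.8]
width: 0.0552
grip_force: 63.5
```

>>> send_rows:
  increments:
    - [0.04, 0.02, 0, 0]
    - [0.14, 0.08, 0, 0]
    - [0.24, 0.14, 0, 0]
    - [0.35, 0.2, 0, 0]
    - [0.46, 0.26, 0, 0]
    - [0.57, 0.32, 0, 0]
    - [0.68, 0.38, 0, 0]
    - [0.79, 0.44, 0, 0]
    - [0.89, 0.49, 0, 0]
    - [0.96, 0.53, 0, 0]
    - [1, 0.543, 0, 0]
    - [1, 0.543, 0, 0]

```text
time_s: 22.6
eef_pos: [0.6357, -0.022, 0.2113]
tcp_rot: [-2.217, -2.223, 0.002]
force: [0.0, -0.8, -1.2]
width: 0.0554
grip_force: 63.5
```

>>> send_rows:
  increments:
    - [0.05, 0, 0, 0]
    - [0.1, 0, 0, 0]
    - [0.137, 0, 0, 0]
    - [0.137, 0, 0, 0]
    - [0.137, 0, 0, 0]

```text
time_s: 23.1
eef_pos: [0.6359, 0.0173, 0.2129]
tcp_rot: [2.221, 2.222, -0.0]
force: [-0.5, -0.7, -0.6]
width: 0.0551
grip_force: 63.5
```

>>> send_rows:
  increments:
    - [0, 0, 0.08, 0]
    - [0, 0, 0.18, 0]
    - [0, 0, 0.28, 0]
    - [0, 0, 0.37, 0]
    - [0, 0, 0.44, 0]
    - [0, 0, 0.48, 0]
    - [0, 0, 0.505, 0]
    - [0, 0, 0.51, 0]
    - [0, 0, 0.51, 0]
    - [0, 0, 0.51, 0]

```text
time_s: 24.1
eef_pos: [0.6368, 0.0172, 0.0609]
tcp_rot: [2.221, 2.22, 0.002]
force: [-0.4, 0.1, -0.2]
width: 0.0554
grip_force: 63.5
```

Bottom is about 3 mm above the cookie.

>>> send_rows:
  increments:
    - [0, 0, 0.003, 0]
    - [0, 0, 0.007, 0]
    - [0, 0, 0.01, 0]
    - [0, 0, 0.01, 0]
    - [0, 0, 0.01, 0]

```text
time_s: 24.6
eef_pos: [0.6363, 0.0173, 0.0575]
tcp_rot: [2.221, 2.221, 0.001]
force: [-2.1, 0.2, 6.9]
width: 0.0557
grip_force: 63.9
```

>>> send_rows:
  increments:
    - [0, 0, 0, 0]
    - [0, 0, 0, 0]
    - [0, 0, 0, 0]
    - [0, 0, 0, 0]
    - [0, 0, 0, 0]
    - [0, 0, 0, 0]
    - [0, 0, 0, 0]
  grip: -1

```text
time_s: 25.3
eef_pos: [0.636, 0.0172, 0.0566]
tcp_rot: [-2.222, -2.221, 0.0]
force: [0.0, -1.1, -0.5]
width: 0.0854
grip_force: 0.0
```

>>> send_rows:
  increments:
    - [0, 0, -0.03, 0]
    - [0, 0, -0.1, 0]
    - [0, 0, -0.2, 0]
    - [0, 0, -0.3, 0]
    - [0, 0, -0.4, 0]
    - [0, 0, -0.5, 0]
    - [0, 0, -0.59, 0]
    - [0, 0, -0.59, 0]
    - [0, 0, -0.59, 0]

```text
time_s: 26.2
eef_pos: [0.6364, 0.0172, 0.2346]
tcp_rot: [2.221, 2.22, 0.002]
force: [-0.5, 0.3, -1.3]
width: 0.0853
grip_force: 0.0
```

>>> send_rows:
  increments:
    - [-0.1, -0.12, 0, 0]
    - [-0.2, -0.23, 0, 0]
    - [-0.3, -0.35, 0, 0]
    - [-0.4, -0.46, 0, 0]
    - [-0.46, -0.54, 0, 0]
    - [-0.476, -0.556, 0, 0]
    - [-0.476, -0.556, 0, 0]
    - [-0.476, -0.556, 0, 0]

```text
time_s: 27.0
eef_pos: [0.4696, -0.1252, 0.233]
tcp_rot: [-2.221, -2.221, 0.0]
force: [0.6, -0.4, 1.1]
width: 0.0854
grip_force: 0.0
```

```bash
python3 - <<'E'
from h import *
print(sensors.state()["eef_pos"])
for n in("top","scene"):
    s=snapshot(n); P=cloud(s)[0]; print(n,tumblers(P,[(.657,-.167),(.645,-.079),(.637,.017),(.469,-.1257)],.04)); cv2.imwrite(f"pics/{n}5.png",s["color"])
E
```

```text
[ 0.46963655 -0.12517549  0.23304902]
top [(array([ 0.6573, -0.1653]), 0.0279, np.float64(0.133), 213), (array([ 0.6454, -0.0771]), 0.0282, np.float64(0.1153), 204), (array([0.6378, 0.0186]), 0.0281, np.float64(0.0975), 187), (array([ 0.4712, -0.1237]), 0.0278, np.float64(0.057), 142)]
scene [(array([ 0.6544, -0.1688]), 0.0282, np.float64(0.1347), 277), (array([ 0.6425, -0.0797]), 0.0285, np.float64(0.1171), 217), (array([0.6346, 0.0159]), 0.0286, np.float64(0.0992), 193), (array([ 0.4673, -0.1276]), 0.0288, np.float64(0.0588), 164)]
```

View pics/scene5.png

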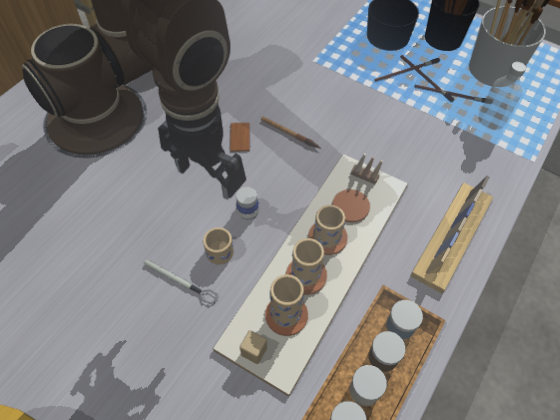

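Scene view: c, a and d stand upright on their cookies at (287,300), (308,262) and (329,227). b remains at (218,245), and the cone pack at (366,172) is undisturbed.

>>> send_rows:
  increments:
    - [0, 0, 0.1, 0]
    - [0, 0, 0.22, 0]
    - [0, 0, 0.34, 0]
    - [0, 0, 0.46, 0]
    - [0, 0, 0.57, 0]
    - [0, 0, 0.66, 0]
    - [0, 0, 0.71, 0]
    - [0, 0, 0.72, 0]
    - [0, 0, 0.72, 0]
    - [0, 0, 0.72, 0]

```text
time_s: 28.1
eef_pos: [0.4702, -0.1254, 0.0185]
tcp_rot: [2.22, 2.221, 0.001]
force: [-0.4, 1.0, 0.9]
width: 0.0854
grip_force: 0.0
```

>>> send_rows:
  increments:
    - [0, 0, 0, 0]
    - [0, 0, 0, 0]
    - [0, 0, 0, 0]
    - [0, 0, 0, 0]
    - [0, 0, 0, 0]
    - [0, 0, 0, 0]
    - [0, 0, 0, 0]
    - [0, 0, 0, 0]
    - [0, 0, 0, 0]
    - [0, 0, 0, 0]
  grip: 1

```text
time_s: 29.1
eef_pos: [0.47, -0.1257, 0.019]
tcp_rot: [2.22, 2.22, 0.002]
force: [-0.4, -0.2, 6.1]
width: 0.0554
grip_force: 63.1
```

>>> send_rows:
  increments:
    - [0, 0, -0.03, 0]
    - [0, 0, -0.1, 0]
    - [0, 0, -0.2, 0]
    - [0, 0, -0.3, 0]
    - [0, 0, -0.4, 0]
    - [0, 0, -0.5, 0]
    - [0, 0, -0.6, 0]
    - [0, 0, -0.6, 0]
    - [0, 0, -0.6, 0]

```text
time_s: 30.0
eef_pos: [0.4695, -0.1257, 0.1987]
tcp_rot: [2.221, 2.22, 0.002]
force: [-0.3, -0.4, -1.8]
width: 0.0556
grip_force: 63.5
```

>>> send_rows:
  increments:
    - [0.04, 0.03, 0, 0]
    - [0.13, 0.09, 0, 0]
    - [0.22, 0.16, 0, 0]
    - [0.31, 0.22, 0, 0]
    - [0.4, 0.29, 0, 0]
    - [0.49, 0.35, 0, 0]
    - [0.58, 0.42, 0, 0]
    - [0.67, 0.48, 0, 0]
    - [0.74, 0.54, 0, 0]
    - [0.782, 0.565, 0, 0]
    - [0.782, 0.565, 0, 0]
    - [0.782, 0.565, 0, 0]

```text
time_s: 31.2
eef_pos: [0.6381, 0.109, 0.1968]
tcp_rot: [-2.221, -2.221, 0.003]
force: [0.5, -0.9, -1.4]
width: 0.0553
grip_force: 63.6
```

>>> send_rows:
  increments:
    - [0, 0, 0.08, 0]
    - [0, 0, 0.18, 0]
    - [0, 0, 0.28, 0]
    - [0, 0, 0.37, 0]
    - [0, 0, 0.44, 0]
    - [0, 0, 0.48, 0]
    - [0, 0, 0.505, 0]
    - [0, 0, 0.51, 0]
    - [0, 0, 0.51, 0]
    - [0, 0, 0.51, 0]

```text
time_s: 32.2
eef_pos: [0.6395, 0.1091, 0.046]
tcp_rot: [2.221, 2.22, 0.002]
force: [0.4, 0.3, -0.8]
width: 0.0551
grip_force: 63.6
```

>>> send_rows:
  increments:
    - [0, 0, 0.003, 0]
    - [0, 0, 0.007, 0]
    - [0, 0, 0.01, 0]
    - [0, 0, 0.01, 0]
    - [0, 0, 0.01, 0]

```text
time_s: 32.7
eef_pos: [0.6389, 0.1091, 0.0421]
tcp_rot: [2.221, 2.221, 0.001]
force: [-1.1, 0.1, 3.1]
width: 0.0554
grip_force: 63.7
```

>>> send_rows:
  increments:
    - [0, 0, 0, 0]
    - [0, 0, 0, 0]
    - [0, 0, 0, 0]
    - [0, 0, 0, 0]
    - [0, 0, 0, 0]
    - [0, 0, 0, 0]
    - [0, 0, 0, 0]
  grip: -1

```text
time_s: 33.4
eef_pos: [0.6388, 0.109, 0.0417]
tcp_rot: [2.222, 2.221, 0.0]
force: [0.7, -0.2, -0.3]
width: 0.0851
grip_force: 0.0
```

>>> send_rows:
  increments:
    - [0, 0, -0.03, 0]
    - [0, 0, -0.1, 0]
    - [0, 0, -0.2, 0]
    - [0, 0, -0.3, 0]
    - [0, 0, -0.4, 0]
    - [0, 0, -0.5, 0]
    - [0, 0, -0.6, 0]
    - [0, 0, -0.65, 0]
    - [0, 0, -0.65, 0]

```text
time_s: 34.3
eef_pos: [0.6398, 0.1092, 0.2404]
tcp_rot: [2.219, 2.219, 0.007]
force: [0.0, 0.1, -0.7]
width: 0.0856
grip_force: 0.0
```

>>> send_rows:
  increments:
    - [0, -0.1, 0, 0]
    - [0.1, -0.2, 0, 0]
    - [0.2, -0.35, 0, 0]
    - [0.3, -0.5, 0, 0]
    - [0.4, -0.65, 0, 0]
    - [0.5, -0.8, 0, 0]
    - [0.6, -0.9, 0, 0]
    - [0.6, -0.9, 0, 0]
    - [0.6, -0.9, 0, 0]

```text
time_s: 35.2
eef_pos: [0.3674, 0.2897, 0.2362]
tcp_rot: [2.218, 2.225, -0.001]
force: [0.6, 0.8, -1.6]
width: 0.0851
grip_force: 0.0
```

```bash
python3 - <<'E'
from h import *
print(sensors.state()["eef_pos"])
for n in("top","scene"):
    s=snapshot(n); P=cloud(s)[0]; print(n,tumblers(P,[(.657,-.167),(.645,-.079),(.637,.017),(.639,.109)],.04)); cv2.imwrite(f"pics/{n}6.png",s["color"])
E
```

```text
[0.36743859 0.28973054 0.23617639]
top [(array([ 0.6576, -0.1655]), 0.0283, np.float64(0.1329), 205), (array([ 0.6461, -0.0769]), 0.0278, np.float64(0.1153), 199), (array([0.6377, 0.0185]), 0.0279, np.float64(0.0974), 194), (array([0.6396, 0.1111]), 0.0283, np.float64(0.0799), 169)]
scene [(array([ 0.6541, -0.1685]), 0.0282, np.float64(0.1351), 262), (array([ 0.6421, -0.0797]), 0.0288, np.float64(0.1172), 216), (array([0.6343, 0.0151]), 0.0285, np.float64(0.0989), 198), (array([0.6367, 0.1071]), 0.0294, np.float64(0.081), 182)]
```

View pics/scene6.png

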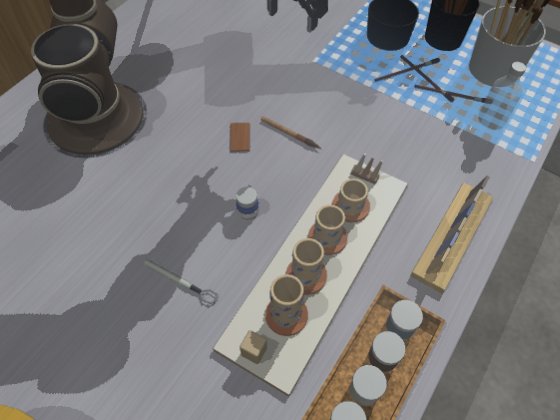

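All four tumblers stand upright and stepped in height: b (352,195) is next to the cone pack (366,172), then d, a and c out to the post end. All are within about 1 mm of their cookie centres, and the arm is clear.

```bash
python3 -c "
from cell import ticket
print(ticket.finish_job())"
```

```text
the job is handed in; nothing more can be done
None
```

The job is handed in at about 35 s of the allowed 106 s: all four tumblers stand upright within about 1 mm of their cookie centres, in order b, d, a, c from the cone pack (shortest to tallest), and the cone pack was not moved.

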